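Load a glass blank in the bench lathe and crank the tailstock home

ROBOT

A 6-joint arm with a two-finger parallel gripper is mounted at the origin on the work surface. World frame = base frame: x ahead of the robot, y to its left, z up, the work surface at z = 0. Lengths are in m, angles in rad, forces in N, time in s.
With the tool pointing down it reaches from about 0.3 to 0.75 m from the base axis. Payload 8.5 kg.
Tool frame: the origin (TCP) lies at the very end of the fingers, on their centre line; the grasp point (between the pads) lies 19 mm behind it; z points along the fingers, y is the line along which they close (so a half turn about z gives the same grasp; the last joint's range is limited). The gripper opens to 85 mm and grips with 20 to 120 N. Pads are 22 mm wide; open, the fingers measure 114 mm over their backs; the gripper's body (76 mm by 85 mm) begins 54 mm behind the grasp point. The pads swing forward as they close: fully open they stand 13 mm farther back than shut.
Start: joints at [0.985, 0.381, 1.297, -0, 1.464, -0.215], TCP at [0.199, 0.513, 0.231] pointing down, gripper open.
Joint ranges: [-3.11, 3.11], [-0.89, 2.33], [0.22, 2.48], [-1.42, 4.56], [0.17, 2.85], [-2.88, 2.88]. Speed limits (rad/s): [2.39, 2.39, 3.14, 3.14, 3.14, 3.14].

INTERFACE

Orientations are given as a rotation vector (axis times angle).
In Python, from rig import readout, optics, r gives the robot as it stands.
- The arm moves only by the tool send_rows, never from a script. Its argument "motion" is a list of rows, each an object with "travel": the shift along the world's x, y, z in cm, a list of three; "roll": the turn about the world's z in rad; "grip": the finger opening in cm, from 0 to 8.54. A call has 1 to 10 rows; each row shifts and turns the commanded pose from where the row before left it; what a row does not reach is not made up. A row lasts 1/12 s, in which the tool goes at most 41.7 mm and 7.16 degrees, less where a joint would pass 70% of its speed; a pose out of reach is approached as far as the arm can. A call with a gripper value outside its range is refused whole. The fingers move at their own pace and stop on an object; "newtons" is the grip in N (left out, the last holds). Time passes only in rows, so rows that do not move let the fingers close. It gives the time, the measured TCP pose, the force, the opening and the grip force at its end, in the units of the state.
- readout.get_obs(): the state, without advancing time (a new reading comes with each control period).
- optics.camera(name): name is "scene" or "top" or "wrist"; returns (picture, depth): 384x512x3 uint8, red, green, blue; 384x512 float32, m along the optical axis (not along the pixel's ray), 0 where there is no reading.
- optics.get_calibration(name): a dict with "fov_y" (degrees; the focal length in pixels is half the picture's height over the tangent of half this angle, whatever the lens; pixels are square), "cx", "cy" (the principal point, pixels), "T" (4x4, takes a point from camera to world coordinates). Camera axes: x right, y down, z forward; pixel columns grow to the right and rows downward; lengths in m; the calibration is good to about 2 mm. The wrist camera is an equidistant fisheye: a pixel r from the principal point sees the ray r / f radians off the axis. A picture is of the moment at which its call begins: read the wrist's pose just before it. get_calibration takes no time and is no camera call; for the wrist camera it gives the pose at the moment of the call.
- r.sign_off(): hands the job in; it is judged then, once.
The state is a dict: "t": time; "joints": joint angles; "joint_velocities": joint speeds; "effort": joint torques, N m; "eef_pos": TCP position; "ee_rot": TCP orientation; "ft_force": force on the tool from outside, world axes, zero at the start; "moment": the same for the moment, N m; "finger_gap": finger opening in m; "grip_force": force on a finger pad.
Only numpy, scipy, OpenCV 4.12 (cv2) and the standard library are available. Lean on these libraries where they do the work, as an engineer would, in place of code of your own. Each camera call takes 0.05 s, during which the arm holds its last target. There are 200 camera calls.

TASK

Lift the long glass blank from its wooden rest and lay it in the lathe's trough between the tailstock nose and the chuck. Then take the crank by its knob and turn it clockwise at a steady, unhurried pace of about five seconds a turn, carrying it over the heavy point in each turn so that it neither races nor kicks back, until the tailstock has pushed the blank into the chuck and you feel it come up firmly against the stop inside. Nip it up firmly but gently so that the glass is not crushed, let go, and leave the other things on the bench alone.

Things in the scene. Friction and masses are not known exactly. Their poses are not given: they have to be found in the camera images.
- blank: the long solid green-glass rod, 30 mm in diameter and 110 mm long, 100 to 210 g, loose, lying level on the wooden rest at the start; origin at its middle, y along its length (either end may go first); it rolls, so its x and z axes turn. Both ends are flat.
- rest: wooden rest on the left, 70 x 110 x 80 mm, fixed, a shallow V trough 80 mm long (along its y) on a 20 mm wide web; origin under its middle at the bench top; the blank's axis lies 90 mm above the bench in it. Its lips reach only 14 mm either side of the blank's axis and stay at least 8 mm below it.
- lathe: small grey bench glass lathe, bolted down, bed 100 x 460 mm; origin on the bench under the bed's middle; its y runs along the bed from the tailstock towards the chuck, its x away from the robot. All lathe points below are in this frame. Its headstock, behind the chuck, is 130 mm high.
- chuck_mouth (a point): centre of the mouth of the dark round chuck, at lathe x = 0, y = +100 mm, 75 mm above the bench. Chuck 84 mm across, its top 117 mm above the bench, bore 54 mm. A depth stop inside the bore, hidden and set differently each time, lies 28 to 42 mm behind the mouth; its rubber pad gives 1 mm per 20 N.
- cradle (a point): where the middle of the blank should be laid: lathe x = 0, y = +10 mm, 75 mm above the bench (8 mm either way along y is no matter). It lies on the axis of a blank in the shallow aluminium V trough, open from above, that runs along y from y = -60 mm into the chuck. The lips reach 14 mm either side of the axis and stay 8 mm or more below it.
- tailstock: sliding tailstock with a round 22 mm brass nose that pushes the blank along the trough; origin at the centre of the nose's flat front face, 75 mm above the bench; slides along the lathe's y, 10 mm forward per radian of crank. Its block is up to 70 mm wide and 95 mm high, with 55 mm of nose before it. The nose starts 25 mm or more behind a blank laid at the cradle point.
- crank (a joint): crank angle in rad. 0: the arm points to the lathe's -x (robot side); grows clockwise seen from above (arm to lathe +y at 1.57, +x at 3.14). Starts between 0.3 and 2. The tailstock nose is at lathe y = -91 mm + 10 mm per rad. The blank comes home somewhere between 10.8 and 12.5; each newton more at the knob then squeezes it with 6.5 N more; over 70 N crushes it. Let go, friction holds about 15 N.
- crank_axis (a point): point on the crank's vertical axis, 122 mm above the bench, at lathe x = -110, y = -140 mm. Friction needs 2 to 3 N at the knob. Within 0.85 rad either side of crank angle 3.14 and 9.42 a sprung roller rides over a lobe on the crank: it resists with up to 7 N more at the knob before the middle and pushes on as hard after it.
- knob_grip (a point): middle of the black upright crank knob, 24 mm in diameter and 52 mm tall (from 94 to 146 mm above the bench), 65 mm from the crank axis; 122 mm above the bench. The knob spins freely on its pin, so the hand need not turn with it. The arm beneath it is 24 mm wide with its top at 92 mm.
- goblet: bystander: small clear glass tumbler, 56 mm across, 75 mm tall, origin under its middle
- stub: bystander: short green-glass stub standing on end, 40 mm across, 55 mm tall, origin under its middle
- jar: bystander: amber jar 68 mm across, 100 mm tall, origin under its middle
- spanner: bystander: steel spanner lying flat at the right of the bench
- cork: bystander: cork bung 44 mm across, 30 mm tall, at the left near the robot, origin under its middle

How it is judged:
On the way, in this order (a step that is already met when the one before it is completed fails the run):
1. the blank lies in the lathe's trough, let go, clear of the chuck mouth (x of blank in the frame of lathe between -0.005 and 0.005 m and z of blank in the frame of lathe between 0.071 and 0.079 m and y of blank in the frame of lathe between -0.03 and 0.046 m and angle between the y axis of blank and the y axis of lathe, either way round below 0.1 rad and contact force between the fingers and blank below 0.1 N and linear speed of blank below 0.02 m/s), for 0.2 s.
2. the crank has carried the tailstock over both heavy points (value of joint crank above 10.4 rad).
At the end, for the whole second after the job is handed in: The blank lies in the trough (axis within 5 mm sideways and 4 mm in height), pushed into the chuck against the stop, still held by the tailstock nose with more than 4 N, with the crank let go and everything at rest (contact force between tailstock and blank above 4 N and y of blank in the frame of lathe above 0.068 m and x of blank in the frame of lathe between -0.005 and 0.005 m and z of blank in the frame of lathe between 0.071 and 0.079 m and velocity of joint crank between -0.1 and 0.1 rad/s and linear speed of blank below 0.01 m/s); the robot touches nothing.
It fails at once if the glass blank is crushed: the tailstock squeezes it with more than 70 N (contact force between tailstock and blank above 70 N).
It fails at once if the crank races forward (faster than 3.5 rad/s) (velocity of joint crank above 3.5 rad/s).
It fails at once if the crank kicks back (faster than 3 rad/s backwards) (velocity of joint crank below -3 rad/s).
It fails at once if a bystander is shifted by more than 30 mm (distance of any of goblet, stub, jar, spanner, cork from where it was at the start of the episode above 0.03 m).
It also fails if it takes over 72 s, if anything falls off the work surface, if the arm or the gripper's body presses on something with over 40 N, if the wrist force passes 120 N, or if a joint passes its speed limit or range.

## Working session

There is one attempt and no reset: what is moved stays moved. The work goes in short steps, Python scripts to look and compute and a tool call to move; the robot and the scene stay as the last step left them, time stands still between calls to the robot, and variables do not carry over. Pictures are saved under pics/ and viewed, at most 10 in all, crops included, and the job is handed in when it is done.

Besides the shell and the picture viewer there is one more tool, called after "Request:" as name(argument=value, ...), one argument or row to a line, values as JSON. send_rows: Moves the arm, as the interface text tells. Its arguments: {"type":"object","properties":{"motion":{"type":"array"},"newtons":{"type":"number"}},"required":["motion"]}

```bash
ls; mkdir -p pics
python3 - <<'E'
from rig import readout, optics, r
import cv2,numpy as np
for n in ("scene","top"):
    p,d=optics.camera(n); cv2.imwrite(f"pics/{n}0.png",p[:,:,::-1]); np.savez(f"{n}0.npz",p=p,d=d,**{k:np.array(v) for k,v in optics.get_calibration(n).items()})
    c=optics.get_calibration(n);print(n,c)
o=readout.get_obs();print(o)
E
```

```text
pics
scene {'fov_y': 52.28223061070749, 'cx': 255.32607392425626, 'cy': 197.48716400122836, 'T': array([[ 0.17294039,  0.72918629, -0.66210194,  1.42169801],
       [ 0.98479263, -0.11669656,  0.1287066 , -0.16149994],
       [ 0.01658607, -0.67429168, -0.73827883,  1.09544244],
       [ 0.        ,  0.        ,  0.        ,  1.        ]])}
top {'fov_y': 42.70419035524245, 'cx': 253.26586885717853, 'cy': 192.97427949367253, 'T': array([[-0.0130548 , -0.99023244,  0.13881387,  0.37720735],
       [-0.99974237,  0.0155041 ,  0.01657774,  0.01993137],
       [-0.018568  , -0.13856169, -0.99017972,  1.34189874],
       [ 0.        ,  0.        ,  0.        ,  1.        ]])}
{'t': 0.1, 'joints': array([ 9.84716944e-01,  3.81109501e-01,  1.29812896e+00,  8.56625965e-06,
        1.46356509e+00, -2.15271127e-01]), 'joint_velocities': array([ 3.04147834e-05, -3.20142262e-03, -2.44714692e-03,  3.08670524e-04,
       -1.52916423e-03, -7.81024275e-04]), 'effort': array([ 3.09154973e-03, -4.49217117e+01, -2.31657565e+01, -1.61413818e-04,
        3.56999728e-03,  6.00507224e-05]), 'eef_pos': array([0.19915142, 0.51241886, 0.23080267]), 'ee_rot': array([-5.79045796e-01, -3.08727886e+00,  1.74593243e-03]), 'ft_force': array([ 0.5434291 , -0.1874945 ,  0.12908003]), 'moment': array([ 0.00926651,  0.00648908, -0.02999507]), 'grip_force': 0.0, 'finger_gap': 0.08531017229693365}
```

View pics/top0.png

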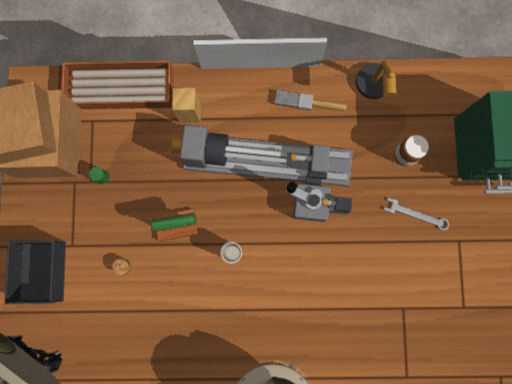

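View pics/scene0.png

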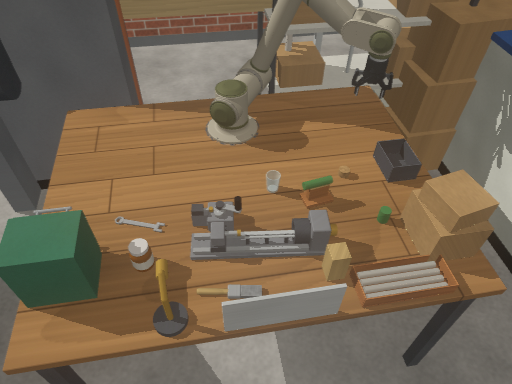

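Top view: the green blank is at (174,222) on its rest. The lathe runs from (350,165) to (185,147), with the chuck at about (215,150) and the crank near (314,200) with its black knob at about (292,188). The goblet is at (231,252), the cork at (121,267), the stub at (98,175), the jar at (411,150) and the spanner at (417,213).

```bash
cat > h.py <<'E'
import numpy as np,cv2
def load(n):
    z=np.load(n+".npz"); return z
def rays(z,uv):
    f=192/np.tan(np.radians(float(z['fov_y'])/2)); uv=np.atleast_2d(uv).astype(float)
    d=np.c_[(uv[:,0]-z['cx'])/f,(uv[:,1]-z['cy'])/f,np.ones(len(uv))]
    return z['T'][:3,3], d@z['T'][:3,:3].T
def onplane(z,uv,h):
    o,d=rays(z,uv); return o+d*((h-o[2])/d[:,2])[:,None]
def cloud(z):
    v,u=np.mgrid[:384,:512]; o,d=rays(z,np.c_[u.ravel(),v.ravel()])
    P=o+d*z['d'].ravel()[:,None]; P[z['d'].ravel()==0]=np.nan
    return P.reshape(384,512,3)
E
python3 - <<'E'
from h import *
z=load("top0");p=z['p'];P=cloud(z)
# crop zoom
c=cv2.resize(p[110:250,130:370,::-1],None,fx=3.3,fy=3.3,interpolation=cv2.INTER_CUBIC);cv2.imwrite("pics/topzoom.png",c)
hsv=cv2.cvtColor(p,cv2.COLOR_RGB2HSV)
g=cv2.inRange(hsv,(40,80,30),(90,255,255));g[:, 440:]=0
n,l,s,ce=cv2.connectedComponentsWithStats(g)
for i in range(1,n):
    if s[i,4]>40:
        m=l==i;print(s[i],ce[i],np.nanmedian(P[m],0)); vu=np.argwhere(m)[:,::-1]
        print(cv2.minAreaRect(vu.astype(np.float32)))
        Q=onplane(z,vu,.10);q=Q[:,:2];print('rect on z=.1',cv2.minAreaRect(q.astype(np.float32)))
# height grid
for name,uv in dict(blank=(174,222),head=(193,147),chuck=(215,150),tail=(323,160),knob=(292,188),cb=(312,212),hub=(315,198),blk=(343,204)).items():
    print(name,P[uv[1],uv[0]].round(3))
# bed points: footprint of points .02<z<.15 around lathe, 
m=(P[...,2]>.115)&(P[...,2]<.2)&(P[...,0]>.3)
sub=m[120:225,170:370]
n,l,s,ce=cv2.connectedComponentsWithStats(m.astype(np.uint8))
for i in range(1,n):
    if s[i,4]>30 : 
        Q=P[l==i];print(s[i],Q.mean(0).round(3),cv2.minAreaRect(Q[:,:2].astype(np.float32)),Q[:,2].max())
E
```

```text
[ 89 167  20  17 249] [ 98.40963855 174.99196787] [0.61398425 0.45712774 0.05177064]
((98.69999694824219, 175.10000610351562), (20.124608993530273, 13.86362075805664), 26.56505012512207)
rect on z=.1 ((0.6042495965957642, 0.43932729959487915), (0.0537816621363163, 0.03561710938811302), 62.900062561035156)
[151 214  45  18 470] [172.80425532 222.        ] [0.47990183 0.24609536 0.10093837]
((172.897216796875, 221.94496154785156), (10.925355911254883, 43.81067657470703), 79.50852966308594)
rect on z=.1 ((0.48021891713142395, 0.24587735533714294), (0.02792106568813324, 0.11145403981208801), 9.681633949279785)
blank [0.48  0.243 0.101]
head [0.668 0.192 0.126]
chuck [0.663 0.137 0.11 ]
tail [ 0.636 -0.141  0.092]
knob [ 0.556 -0.056  0.143]
cb [ 0.504 -0.112  0.058]
hub [ 0.536 -0.116  0.098]
blk [ 0.521 -0.189  0.084]
[ 194   37  133   15 1503] [0.932 0.017 0.145] ((0.9341918230056763, 0.01834063231945038), (0.33847060799598694, 0.01656944677233696), 89.9690933227539) 0.16580603540069294
[380  60  17  36 407] [ 0.821 -0.298  0.17 ] ((0.8348144292831421, -0.3014046847820282), (0.03172060
[... 227 characters left out ...]
998193213016058
[172  87  24  24 494] [0.8   0.218 0.119] ((0.7995905876159668, 0.21846403181552887), (0.06063411384820938, 0.061464376747608185), 89.4369888305664) 0.12799055994393305
[ 471   94   41   96 1418] [ 0.659 -0.53   0.156] ((0.6494789123535156, -0.5359033942222595), (0.23254266381263733, 0.07126472890377045), 23.002704620361328) 0.1999952592181533
[180 124  46  37 913] [0.679 0.186 0.127] ((0.6782985329627991, 0.1670740693807602), (0.1112106516957283, 0.0906633734703064), 82.43557739257812) 0.1378157999223868
[287 181  10  11  85] [ 0.561 -0.055  0.142] ((0.562292218208313, -0.05491846799850464), (0.021655812859535217, 0.023427046835422516), 89.37847900390625) 0.15212541192129558
```

View pics/topzoom.png

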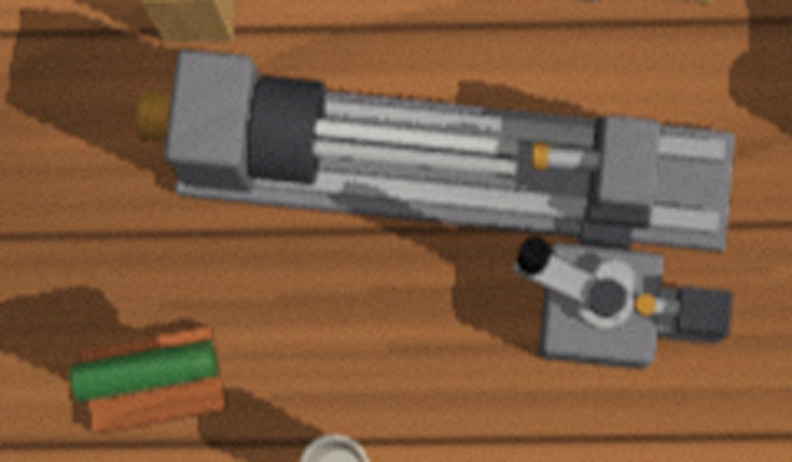

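Zoom: the knob shows at zoom (535,256), i.e. top pixel (292,188), and the hub at (606,297), i.e. (314,200). The bed is tilted about 0.1 rad. The brass nose tip is at zoom (540,155) and the trough's two bright walls run from (320,140) to (505,155).

Run:
```python
from h import *
z=load("top0");p=z['p'];P=cloud(z);X,Y,Z=[P[...,i] for i in range(3)]
# trough/bed cross-section between chuck and tailstock
for a,b in ((.09,.10),(.06,.07),(.03,.04),(0.0,.01),(-.02,-.01)):
    m=(Y>a)&(Y<b)&(X>.52)&(X<.78)&(Z>.015); x=X[m];zz=Z[m]
    e=[(round(q,3),round(float(np.median(zz[(x>=q)&(x<q+.008)])),3)) for q in np.arange(.56,.73,.008) if ((x>=q)&(x<q+.008)).sum()>2]
    print(a,x.min().round(4),x.max().round(4),e)
hsv=cv2.cvtColor(p,cv2.COLOR_RGB2HSV)
b=cv2.inRange(hsv,(12,130,100),(30,255,255))
for (u0,u1,v0,v1) in ((284,305,150,165),(170,184,136,154)):
    s=np.zeros_like(b);s[v0:v1,u0:u1]=b[v0:v1,u0:u1];vu=np.argwhere(s)[:,::-1];print('brass',len(vu),vu.mean(0),vu.min(0),vu.max(0),np.nanmedian(P[s>0],0),onplane(z,vu.mean(0),.08))
m=(Z>.12)&(Z<.145)&(X>.6)&(X<.76)&(Y>.165)&(Y<.24);q=P[m];print('head',cv2.minAreaRect(q[:,:2].astype(np.float32)),np.median(q[:,2]))
m=(Z>.09)&(Z<.125)&(X>.6)&(X<.76)&(Y>.10)&(Y<.165);q=P[m];print('chuck',q.min(0),q.max(0),cv2.minAreaRect(q[:,:2].astype(np.float32)))
m=(Z>.08)&(Z<.11)&(X>.585)&(X<.7)&(Y<-.1)&(Y>-.22);q=P[m];print('tail',cv2.minAreaRect(q[:,:2].astype(np.float32)))
m=(Z>.13)&(X>.5)&(X<.6)&(Y<0)&(Y>-.1);print('knob',P[m].mean(0),onplane(z,np.argwhere(m)[:,::-1].mean(0),.146))
m=(Z>.09)&(X>.49)&(X<.585)&(Y<-.085)&(Y>-.15);print('hub',P[m].mean(0),P[m].min(0),P[m].max(0))
print('nbrs goblet',np.nanmedian(P[248:256,227:236].reshape(-1,3),0))
```

```text
0.09 0.6186 0.7176 [(np.float64(0.616), 0.02), (np.float64(0.624), 0.018), (np.float64(0.632), 0.029), (np.float64(0.64), 0.03), (np.float64(0.648), 0.02), (np.float64(0.656), 0.06), (np.float64(0.664), 0.056), (np.float64(0.672), 0.06), (np.float64(0.68), 0.062), (np.float64(0.688), 0.028), (np.float64(0.696), 0.029), (np.float64(0.704), 0.03), (np.float64(0.712), 0.017)]
0.06 0.6156 0.7145 [(np.float64(0.616), 0.018), (np.float64(0.624), 0.027), (np.float64(0.632), 0.031), (np.float64(0.64), 0.031), (np.float64(0.648), 0.019), (np.float64(0.656), 0.054), (np.float64(0.672), 0.06), (np.float64(0.68), 0.061), (np.float64(0.688), 0.03), (np.float64(0.696), 0.032), (np.float64(0.704), 0.017), (np.float64(0.712), 0.02)]
0.03 0.6128 0.7109 [(np.float64(0.608), 0.017), (np.float64(0.616), 0.018), (np.float64(0.624), 0.029), (np.float64(0.632), 0.03), (np.float64(0.64), 0.017), (np.float64(0.648), 0.022), (np.float64(0.656), 0.056), (np.float64(0.664), 0.061), (np.float64(0.672), 0.061), (np.float64(0.68), 0.031), (np.float64(0.688), 0.028), (np.float64(0.696), 0.03), (np.float64(0.704), 0
[... 944 characters left out ...]
7934 0.24443353 0.08      ]]
head ((0.6817703247070312, 0.19234609603881836), (0.05948185920715332, 0.09151945263147354), 83.72942352294922) 0.1284837318562242
chuck [0.63241482 0.10718961 0.09041995] [0.72045313 0.1648814  0.12481594] ((0.676532506942749, 0.13978272676467896), (0.05877494066953659, 0.082423634827137), 83.04507446289062)
tail ((0.6427575349807739, -0.12841302156448364), (0.05675939843058586, 0.07117346674203873), 82.78742218017578)
knob [ 0.56171128 -0.0554673   0.14350911] [[ 0.56132847 -0.05531354  0.146     ]]
hub [ 0.53564718 -0.10938336  0.09355913] [ 0.51888941 -0.12972849  0.09002917] [ 0.55816697 -0.0867344   0.10130089]
nbrs goblet [0.40571024 0.10475182 0.00299135]
```

Request:
send_rows(
  motion=[
    {"travel":[2.8,-2.67,-0.5],"roll":-0.103,"grip":8.5},
    {"travel":[2.8,-2.67,-0.5],"roll":-0.103,"grip":8.5},
    {"travel":[2.8,-2.67,-0.5],"roll":-0.103,"grip":8.5},
    {"travel":[2.8,-2.67,-0.5],"roll":-0.103,"grip":8.5},
    {"travel":[2.8,-2.67,-0.5],"roll":-0.103,"grip":8.5},
    {"travel":[2.8,-2.67,-0.5],"roll":-0.103,"grip":8.5},
    {"travel":[2.8,-2.67,-0.5],"roll":-0.103,"grip":8.5},
    {"travel":[2.8,-2.67,-0.5],"roll":-0.103,"grip":8.5},
    {"travel":[2.8,-2.67,-0.5],"roll":-0.103,"grip":8.5},
    {"travel":[2.8,-2.67,-0.5],"roll":-0.103,"grip":8.5},
  ],
  newtons=30,
)

```text
t: 0.93
eef_pos: [0.4803, 0.244, 0.1808]
ee_rot: [-2.031, -2.396, 0.001]
ft_force: [1.0, -0.1, 0.3]
finger_gap: 0.0849
grip_force: 0.0
```

```bash
cat >> h.py <<'E'
def fish(c,P):  # project world points to the wrist picture
    T=np.linalg.inv(c['T']); q=(np.c_[P,np.ones(len(P))]@T.T)[:,:3]
    f=192/np.tan(np.radians(float(c['fov_y'])/2)); rr=np.hypot(q[:,0],q[:,1]); a=np.arctan2(rr,q[:,2])*f/rr
    return np.c_[q[:,0]*a+c['cx'],q[:,1]*a+c['cy']]
def fishrays(c,uv):
    f=192/np.tan(np.radians(float(c['fov_y'])/2)); d=(np.atleast_2d(uv)-[c['cx'],c['cy']]).astype(float)
    r=np.hypot(*d.T)+1e-9; t=r/f; v=np.c_[d/r[:,None]*np.sin(t)[:,None],np.cos(t)]
    return c['T'][:3,3], v@c['T'][:3,:3].T
def fplane(c,uv,h):
    o,d=fishrays(c,uv); return o+d*((h-o[2])/d[:,2])[:,None]
def fcloud(c,d):
    v,u=np.mgrid[:384,:512]; o,r=fishrays(c,np.c_[u.ravel(),v.ravel()]); zc=r@c['T'][:3,2]
    return (o+r*(d.ravel()/zc)[:,None]).reshape(384,512,3)
E
python3 - <<'E'
from h import *
from rig import readout,optics
o=readout.get_obs();print(o['t'],o['eef_pos'],o['ee_rot'],o['joints'])
c=optics.get_calibration("wrist");p,d=optics.camera("wrist")
cv2.imwrite("pics/w1.png",p[:,:,::-1])
P=fcloud(c,d)
hsv=cv2.cvtColor(p,cv2.COLOR_RGB2HSV);g=cv2.inRange(hsv,(40,80,30),(90,255,255))
n,l,s,ce=cv2.connectedComponentsWithStats(g)
for i in range(1,n):
    if s[i,4]>500:
        m=l==i;vu=np.argwhere(m)[:,::-1];Q=P[m];print(s[i],np.median(Q,0).round(4))
        print(cv2.minAreaRect(fplane(c,vu,.093)[:,:2].astype(np.float32)),cv2.minAreaRect(Q[:,:2].astype(np.float32)),np.percentile(Q[:,2],[5,95]))
E
```

```text
0.9333 [0.48026905 0.24397404 0.18084836] [-2.03081947e+00 -2.39638188e+00  6.77907139e-04] [2.50080205e-01 4.03582517e-01 1.41439750e+00 1.07507559e-04
 1.32421618e+00 8.52839325e-02]
[ 387    0   52   26 1040] [0.6109 0.4511 0.0428]
((0.5902629494667053, 0.42607948184013367), (0.05740709975361824, 0.023447668179869652), 22.194717407226562) ((0.5619138479232788, 0.41537755727767944), (0.27431443333625793, 0.03620215505361557), 40.33561706542969) [0.00722674 0.05641206]
[ 239  121   37  136 4645] [0.4812 0.254  0.1034]
((0.4825027585029602, 0.24494577944278717), (0.028361424803733826, 0.11581435799598694), 9.493574142456055) ((0.4810161292552948, 0.25347796082496643), (0.028489546850323677, 0.12095191329717636), 9.350502014160156) [0.09682732 0.10574262]
```

Request:
send_rows(
  motion=[
    {"travel":[0.1,0.2,-3],"roll":0,"grip":8.5},
    {"travel":[0,0,-3],"roll":0,"grip":8.5},
    {"travel":[0,0,-3],"roll":0,"grip":8.5},
    {"travel":[0,0,-1.9],"roll":0,"grip":8.5},
    {"travel":[0,0,0],"roll":0,"grip":8.5},
    {"travel":[0,0,0],"roll":0,"grip":2.4},
    {"travel":[0,0,0],"roll":0,"grip":2.4},
    {"travel":[0,0,0],"roll":0,"grip":2.4},
    {"travel":[0,0,0],"roll":0,"grip":2.4},
    {"travel":[0,0,0],"roll":0,"grip":2.4},
  ],
  newtons=40,
)

```text
t: 1.82
eef_pos: [0.4819, 0.248, 0.0739]
ee_rot: [2.023, 2.4, 0.007]
ft_force: [2.1, 0.5, -0.6]
finger_gap: 0.0289
grip_force: 39.5
```

Request:
send_rows(
  motion=[
    {"travel":[0,0,0],"roll":0,"grip":2.4},
    {"travel":[0,0,0],"roll":0,"grip":2.4},
    {"travel":[0,0,0],"roll":0,"grip":2.4},
    {"travel":[0,0,0],"roll":0,"grip":2.4},
  ],
)

```text
t: 2.15
eef_pos: [0.4818, 0.2479, 0.0738]
ee_rot: [2.023, 2.4, 0.006]
ft_force: [2.3, 1.0, 7.3]
finger_gap: 0.0289
grip_force: 40.1
```

Request:
send_rows(
  motion=[
    {"travel":[0,0,1.5],"roll":0,"grip":2.4},
    {"travel":[0,0,3],"roll":0,"grip":2.4},
    {"travel":[0,0,3],"roll":0,"grip":2.4},
    {"travel":[1.2,-1.5,1],"roll":-0.03,"grip":2.4},
    {"travel":[2.3,-2.9,0],"roll":-0.04,"grip":2.4},
    {"travel":[2.3,-2.9,0],"roll":-0.04,"grip":2.4},
    {"travel":[2.3,-2.9,0],"roll":-0.04,"grip":2.4},
    {"travel":[2.3,-2.9,0],"roll":-0.04,"grip":2.4},
    {"travel":[2.3,-2.9,0],"roll":-0.04,"grip":2.4},
    {"travel":[2.3,-2.9,0],"roll":-0.03,"grip":2.4},
  ],
)

```text
t: 2.98
eef_pos: [0.6306, 0.0571, 0.1571]
ee_rot: [-2.32, -2.116, 0.001]
ft_force: [-0.3, 1.3, -1.3]
finger_gap: 0.0286
grip_force: 40.7
```

Request:
send_rows(
  motion=[
    {"travel":[1.8,-2.3,0],"roll":-0.03,"grip":2.4},
    {"travel":[1,-1.1,0],"roll":0,"grip":2.4},
    {"travel":[0,0,0],"roll":0,"grip":2.4},
  ],
)

```text
t: 3.23
eef_pos: [0.6594, 0.0216, 0.1563]
ee_rot: [-2.354, -2.08, 0.002]
ft_force: [-1.0, -0.2, -1.8]
finger_gap: 0.0283
grip_force: 40.8
```

Run:
```python
from h import *
from rig import readout,optics
o=readout.get_obs();print(o['t'],o['eef_pos'],o['ee_rot'],o['finger_gap'],o['ft_force'])
c=optics.get_calibration("wrist");p,d=optics.camera("wrist")
cv2.imwrite("pics/w2.png",p[:,:,::-1]);np.savez("w2.npz",p=p,d=d,**c)
P=fcloud(c,d)
# bed edges (top ~18mm) in rows of world y, using depth
X,Y,Z=[P[...,i] for i in range(3)]
for a in (-.05,-.03,.06,.08,.1):
    m=(abs(Y-a)<.004)&(X>.55)&(X<.77)&(Z>.012)&(Z<.08);x=X[m]
    t=m&(Z>.05)&(Z<.072)
    print(a,m.sum(),np.percentile(x,[0.5,99.5]) if m.sum() else 0, X[t].min() if t.sum() else 0,X[t].max() if t.sum() else 0)
for n,(x,y) in dict(cradle=(.660,.0226),mouth=(.6588+.1*.1197,.0127+.1*.9928),nose=(.6588-.072*.1197,.0127-.072*.9928)).items():
    print(n,fish(c,np.array([[x,y,.075]])))
```

```text
3.2333 [0.65936316 0.0216309  0.15633187] [-2.35387176e+00 -2.07989787e+00  1.59802172e-03] 0.02826836276032377 [-0.95746065 -0.18899611 -1.76932728]
-0.05 0 0 0 0
-0.03 79 [0.60410702 0.70404071] 0 0
0.06 434 [0.6154431 0.7142152] 0 0
0.08 945 [0.61847613 0.71692263] 0.6533370722621893 0.6821418862920073
0.1 947 [0.62058793 0.71928112] 0.6550173798435519 0.6844830531492758
cradle [[254.74862036 194.87129036]]
mouth [[254.40572369  78.3929467 ]]
nose [[254.94853003 282.2987112 ]]
```

View pics/w2.png

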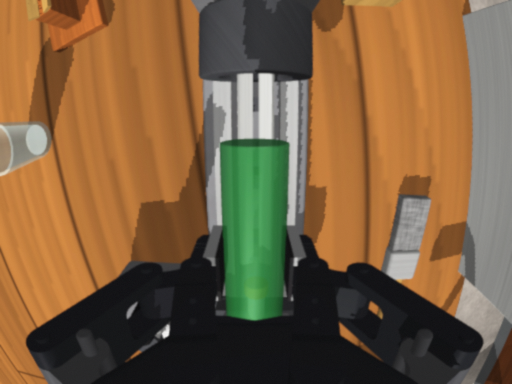

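The wrist view shows the blank held in line with the trough: blank end at (254,145), chuck mouth edge at (255,78), both on column 255. It can go straight down.

Request:
send_rows(
  motion=[
    {"travel":[0.1,0,-3],"roll":0,"grip":2.4},
    {"travel":[0,0,-3],"roll":0,"grip":2.4},
    {"travel":[0,0,-2],"roll":0,"grip":2.4},
    {"travel":[0,0,-1],"roll":0,"grip":2.4},
    {"travel":[0,0,-0.4],"roll":0,"grip":2.4},
    {"travel":[0,0,0],"roll":0,"grip":2.4},
    {"travel":[0,0,0],"roll":0,"grip":2.4},
  ],
)

```text
t: 3.87
eef_pos: [0.6591, 0.0255, 0.0645]
ee_rot: [2.349, 2.085, 0.001]
ft_force: [-0.4, 0.6, -1.5]
finger_gap: 0.0288
grip_force: 40.8
```

Request:
send_rows(
  motion=[
    {"travel":[0.05,0,-0.2],"roll":0,"grip":2.4},
    {"travel":[0.05,0,-0.2],"roll":0,"grip":2.4},
    {"travel":[0,0,0],"roll":0,"grip":2.4},
    {"travel":[0,0,0],"roll":0,"grip":2.4},
  ],
)

```text
t: 4.2
eef_pos: [0.6605, 0.0248, 0.0593]
ee_rot: [2.35, 2.084, 0.001]
ft_force: [1.7, 0.8, -1.8]
finger_gap: 0.029
grip_force: 41.0
```

Request:
send_rows(
  motion=[
    {"travel":[0,0,-0.1],"roll":0,"grip":2.4},
    {"travel":[0,0,0],"roll":0,"grip":2.4},
    {"travel":[0,0,-0.1],"roll":0,"grip":2.4},
    {"travel":[0,0,0],"roll":0,"grip":2.4},
  ],
)

```text
t: 4.53
eef_pos: [0.6609, 0.0246, 0.0587]
ee_rot: [2.349, 2.083, 0.002]
ft_force: [0.4, 0.0, 8.0]
finger_gap: 0.0284
grip_force: 41.8
```

Request:
send_rows(
  motion=[
    {"travel":[0,0,0],"roll":0,"grip":3.4},
    {"travel":[0,0,0],"roll":0,"grip":4},
    {"travel":[0,0,0],"roll":0,"grip":5},
    {"travel":[0,0,0],"roll":0,"grip":6},
    {"travel":[0,0,0],"roll":0,"grip":6},
    {"travel":[0,0,2],"roll":0,"grip":6},
    {"travel":[0,0,3],"roll":0,"grip":6},
    {"travel":[0,0,3],"roll":0,"grip":6},
    {"travel":[0,0,3],"roll":0,"grip":6},
    {"travel":[0,0,0],"roll":0,"grip":6},
  ],
)

```text
t: 5.37
eef_pos: [0.6624, 0.0244, 0.1739]
ee_rot: [2.344, 2.079, 0.011]
ft_force: [1.5, 0.2, 0.6]
finger_gap: 0.0601
grip_force: 0.0
```

Run:
```python
from h import *
from rig import readout,optics
o=readout.get_obs();print(o['t'],o['eef_pos'],o['ee_rot'],o['finger_gap'],o['ft_force'])
c=optics.get_calibration("wrist");p,d=optics.camera("wrist");P=fcloud(c,d)
hsv=cv2.cvtColor(p,cv2.COLOR_RGB2HSV);g=cv2.inRange(hsv,(40,80,30),(90,255,255))
n,l,s,ce=cv2.connectedComponentsWithStats(g);i=1+np.argmax(s[1:,4]);m=l==i
Q=fplane(c,np.argwhere(m)[:,::-1],.078);R=cv2.minAreaRect(Q[:,:2].astype(np.float32));print(R,np.percentile(P[m][:,2],[5,50,97]))
w=np.array(R[0])-[.6588,.0127];print('lathe',w@[.9928,-.1197],w@[.1197,.9928])
np.savez("top1.npz",**dict(zip(("p","d"),optics.camera("top"))),**optics.get_calibration("top"))
z=load("top1");p=z['p'];m=cv2.inRange(p,(0,0,0),(60,60,60));P=cloud(z)
k=(P[...,2]>.13)&(P[...,2]<.16)&(P[...,0]>.5)&(P[...,0]<.6)&(P[...,1]<.0)&(P[...,1]>-.1);print('knob',k.sum(),P[k].mean(0),onplane(z,np.argwhere(k)[:,::-1].mean(0),.146))
```

```text
5.3667 [0.66236721 0.0243796  0.17392561] [2.34437893 2.07898464 0.01080704] 0.06008017132728208 [1.52077154 0.1871547  0.56551531]
((0.6604667901992798, 0.021701078861951828), (0.11560580879449844, 0.029220564290881157), 83.0150375366211) [0.0809572  0.08834784 0.09096532]
lathe 0.000577360170069285 0.00913578588099956
knob 78 [ 0.56182178 -0.0555837   0.14367969] [[ 0.56146224 -0.05543921  0.146     ]]
```

Request:
send_rows(
  motion=[
    {"travel":[-2.5,-2,0.4],"roll":0,"grip":6},
    {"travel":[-2.5,-2,0],"roll":0,"grip":6},
    {"travel":[-2.5,-2,0],"roll":0,"grip":6},
    {"travel":[-2,-1.5,0],"roll":0,"grip":6},
    {"travel":[-0.6,-0.5,0],"roll":0,"grip":6},
    {"travel":[0,0,0],"roll":0,"grip":6},
    {"travel":[0,0,0],"roll":0,"grip":6},
  ],
)

```text
t: 6.05
eef_pos: [0.5596, -0.0552, 0.1708]
ee_rot: [-2.351, -2.083, 0.0]
ft_force: [0.4, -0.2, -0.2]
finger_gap: 0.06
grip_force: 0.0
```

Request:
send_rows(
  motion=[
    {"travel":[0.2,0,-1.5],"roll":0,"grip":6},
    {"travel":[0,0,-2],"roll":0,"grip":6},
    {"travel":[0,0,-2],"roll":0,"grip":6},
    {"travel":[0,0,-1],"roll":0,"grip":6},
    {"travel":[0,0,0],"roll":0,"grip":6},
    {"travel":[0,0,0],"roll":0,"grip":3.5},
    {"travel":[0,0,0],"roll":0,"grip":2.6},
    {"travel":[0,0,0],"roll":0,"grip":2},
    {"travel":[0,0,0],"roll":0,"grip":2},
    {"travel":[0,0,0],"roll":0,"grip":2},
  ],
  newtons=70,
)

```text
t: 6.88
eef_pos: [0.562, -0.0554, 0.1076]
ee_rot: [2.349, 2.083, 0.003]
ft_force: [0.3, 1.9, 6.1]
finger_gap: 0.0222
grip_force: 68.3
```

```bash
cat > k.py <<'E'
import numpy as np, sys, json
A=np.array([.5328,-.1131]); ux=np.array([.9928,-.1197]); uy=np.array([.1197,.9928]); Rk=.065
def ang(p): w=np.array(p[:2])-A; return np.arctan2(w@uy,-(w@ux)), np.hypot(*w)
def pt(t): return A+Rk*(-np.cos(t)*ux+np.sin(t)*uy)
E
python3 - <<'E'
from rig import readout; from k import *
o=readout.get_obs();p=o['eef_pos'];print(o['t'],p,o['finger_gap'],o['ft_force'],o['grip_force'],ang(p))
E
```

```text
6.8833 [ 0.5620367  -0.0554156   0.10756688] 0.022219951981711655 [0.31478703 1.93799041 6.08486567] 68.34888696670532 (np.float64(1.9199112488607935), np.float64(0.06467050640077958))
```

```bash
cat > gen.py <<'E'
from k import *
def gen(t0,steps):
    t=t0+np.cumsum(np.r_[0,steps]); P=np.round(np.array([pt(a) for a in t])*100,2); D=np.diff(P,axis=0)
    for i in range(0,len(D),10): print(f"# to {t[min(i+10,len(D))]:.2f}", [[round(float(a),2),round(float(b),2)] for a,b in D[i:i+10]])
E
python3 -c "
from gen import *
gen(1.92,[.05,.09]+[2*np.pi/60]*68)"
```

```text
# to 2.90 [[0.29, -0.16], [0.49, -0.31], [0.54, -0.42], [0.49, -0.47], [0.43, -0.52], [0.39, -0.56], [0.32, -0.6], [0.25, -0.63], [0.19, -0.66], [0.12, -0.67]]
# to 3.94 [[0.05, -0.68], [-0.02, -0.68], [-0.1, -0.67], [-0.16, -0.66], [-0.23, -0.64], [-0.3, -0.61], [-0.36, -0.58], [-0.42, -0.54], [-0.47, -0.49], [-0.52, -0.43]]
# to 4.99 [[-0.56, -0.39], [-0.6, -0.32], [-0.63, -0.25], [-0.66, -0.19], [-0.67, -0.12], [-0.68, -0.05], [-0.68, 0.02], [-0.67, 0.1], [-0.66, 0.16], [-0.64, 0.23]]
# to 6.04 [[-0.61, 0.3], [-0.58, 0.36], [-0.54, 0.42], [-0.49, 0.47], [-0.43, 0.52], [-0.39, 0.56], [-0.32, 0.6], [-0.25, 0.63], [-0.19, 0.66], [-0.12, 0.67]]
# to 7.09 [[-0.05, 0.68], [0.02, 0.68], [0.1, 0.67], [0.16, 0.66], [0.23, 0.64], [0.3, 0.61], [0.36, 0.58], [0.42, 0.54], [0.47, 0.49], [0.52, 0.43]]
# to 8.13 [[0.56, 0.39], [0.6, 0.32], [0.63, 0.25], [0.66, 0.19], [0.67, 0.12], [0.68, 0.05], [0.68, -0.02], [0.67, -0.1], [0.66, -0.16], [0.64, -0.23]]
# to 9.18 [[0.61, -0.3], [0.58, -0.36], [0.54, -0.42], [0.49, -0.47], [0.43, -0.52], [0.39, -0.56], [0.32, -0.6], [0.25, -0.63], [0.19, -0.66], [0.12, -0.67]]
```

Request:
send_rows(
  motion=[
    {"travel":[0.29,-0.16,0],"roll":0,"grip":2},
    {"travel":[0.49,-0.31,0],"roll":0,"grip":2},
    {"travel":[0.54,-0.42,0],"roll":0,"grip":2},
    {"travel":[0.49,-0.47,0],"roll":0,"grip":2},
    {"travel":[0.43,-0.52,0],"roll":0,"grip":2},
  ],
)

```text
t: 7.3
eef_pos: [0.5844, -0.0734, 0.1075]
ee_rot: [2.35, 2.084, 0.004]
ft_force: [-2.6, 11.3, 8.3]
finger_gap: 0.0227
grip_force: 68.5
```

```bash
cat > s.py <<'E'
from rig import readout; from k import *
o=readout.get_obs();p=o['eef_pos'];t,r=ang(p);f=o['ft_force'][:2];e=-np.cos(t)*ux+np.sin(t)*uy;g=np.sin(t)*ux+np.cos(t)*uy
print(o['t'],p.round(4),o['finger_gap'].round(4),'ang %.3f r %.4f'%(t%6.2832,r),'f rad %.1f tan %.1f z %.1f'%(f@e,f@g,o['ft_force'][2]))
E
python3 s.py
```

```text
Traceback (most recent call last):
  File "s.py", line 3, in <module>
    print(o['t'],p.round(4),o['finger_gap'].round(4),'ang %.3f r %.4f'%(t%6.2832,r),'f rad %.1f tan %.1f z %.1f'%(f@e,f@g,o['ft_force'][2]))
                            ^^^^^^^^^^^^^^^^^^^^^
AttributeError: 'float' object has no attribute 'round'
```

Request:
send_rows(
  motion=[
    {"travel":[0.39,-0.56,0],"roll":0,"grip":2},
    {"travel":[0.32,-0.6,0],"roll":0,"grip":2},
    {"travel":[0.25,-0.63,0],"roll":0,"grip":2},
    {"travel":[0.19,-0.66,0],"roll":0,"grip":2},
    {"travel":[0.12,-0.67,0],"roll":0,"grip":2},
    {"travel":[0.05,-0.68,0],"roll":0,"grip":2},
    {"travel":[-0.02,-0.68,0],"roll":0,"grip":2},
    {"travel":[-0.1,-0.67,0],"roll":0,"grip":2},
    {"travel":[-0.16,-0.66,0],"roll":0,"grip":2},
    {"travel":[-0.23,-0.64,0],"roll":0,"grip":2},
  ],
)

```text
t: 8.13
eef_pos: [0.5938, -0.1375, 0.1076]
ee_rot: [2.348, 2.083, 0.008]
ft_force: [7.0, 6.5, 4.2]
finger_gap: 0.0224
grip_force: 68.4
```

```bash
sed -i "s/o\['finger_gap'\].round(4)/o['finger_gap']/" s.py; python3 s.py
```

```text
8.1333 [ 0.5938 -0.1375  0.1076] 0.022379016704641017 ang 3.403 r 0.0657 f rad 4.1 tan -8.6 z 4.2
```

Request:
send_rows(
  motion=[
    {"travel":[-0.3,-0.61,0],"roll":0,"grip":2},
    {"travel":[-0.36,-0.58,0],"roll":0,"grip":2},
    {"travel":[-0.42,-0.54,0],"roll":0,"grip":2},
    {"travel":[-0.47,-0.49,0],"roll":0,"grip":2},
    {"travel":[-0.52,-0.43,0],"roll":0,"grip":2},
    {"travel":[-0.56,-0.39,0],"roll":0,"grip":2},
    {"travel":[-0.6,-0.32,0],"roll":0,"grip":2},
    {"travel":[-0.63,-0.25,0],"roll":0,"grip":2},
    {"travel":[-0.66,-0.19,0],"roll":0,"grip":2},
    {"travel":[-0.67,-0.12,0],"roll":0,"grip":2},
  ],
)

```text
t: 8.97
eef_pos: [0.5404, -0.1784, 0.1076]
ee_rot: [2.349, 2.082, 0.002]
ft_force: [2.5, 2.4, 7.0]
finger_gap: 0.0227
grip_force: 68.5
```

```bash
python3 s.py
```

```text
8.9667 [ 0.5404 -0.1784  0.1076] 0.0227066413085086 ang 4.476 r 0.0658 f rad -2.1 tan -2.7 z 7.0
```

Request:
send_rows(
  motion=[
    {"travel":[-0.68,-0.05,0],"roll":0,"grip":2},
    {"travel":[-0.68,0.02,0],"roll":0,"grip":2},
    {"travel":[-0.67,0.1,0],"roll":0,"grip":2},
    {"travel":[-0.66,0.16,0],"roll":0,"grip":2},
    {"travel":[-0.64,0.23,0],"roll":0,"grip":2},
    {"travel":[-0.61,0.3,0],"roll":0,"grip":2},
    {"travel":[-0.58,0.36,0],"roll":0,"grip":2},
    {"travel":[-0.54,0.42,0],"roll":0,"grip":2},
    {"travel":[-0.49,0.47,0],"roll":0,"grip":2},
    {"travel":[-0.43,0.52,0],"roll":0,"grip":2},
  ],
)

```text
t: 9.8
eef_pos: [0.4813, -0.153, 0.1076]
ee_rot: [2.348, 2.081, 0.004]
ft_force: [8.3, 1.3, 4.7]
finger_gap: 0.0224
grip_force: 68.5
```

Request:
send_rows(
  motion=[
    {"travel":[-0.39,0.56,0],"roll":0,"grip":2},
    {"travel":[-0.32,0.6,0],"roll":0,"grip":2},
    {"travel":[-0.25,0.63,0],"roll":0,"grip":2},
    {"travel":[-0.19,0.66,0],"roll":0,"grip":2},
    {"travel":[-0.12,0.67,0],"roll":0,"grip":2},
    {"travel":[-0.05,0.68,0],"roll":0,"grip":2},
    {"travel":[0.02,0.68,0],"roll":0,"grip":2},
    {"travel":[0.1,0.67,0],"roll":0,"grip":2},
    {"travel":[0.16,0.66,0],"roll":0,"grip":2},
    {"travel":[0.23,0.64,0],"roll":0,"grip":2},
  ],
)

```text
t: 10.63
eef_pos: [0.4731, -0.0891, 0.1075]
ee_rot: [2.347, 2.081, 0.001]
ft_force: [3.0, -4.8, 6.0]
finger_gap: 0.0224
grip_force: 68.7
```

```bash
python3 s.py
```

```text
10.6333 [ 0.4731 -0.0891  0.1075] 0.022376831665218217 ang 0.262 r 0.0643 f rad -4.6 tan -3.4 z 6.0
```

Request:
send_rows(
  motion=[
    {"travel":[0.3,0.61,0],"roll":0,"grip":2},
    {"travel":[0.36,0.58,0],"roll":0,"grip":2},
    {"travel":[0.42,0.54,0],"roll":0,"grip":2},
    {"travel":[0.47,0.49,0],"roll":0,"grip":2},
    {"travel":[0.52,0.43,0],"roll":0,"grip":2},
    {"travel":[0.56,0.39,0],"roll":0,"grip":2},
    {"travel":[0.6,0.32,0],"roll":0,"grip":2},
    {"travel":[0.63,0.25,0],"roll":0,"grip":2},
    {"travel":[0.66,0.19,0],"roll":0,"grip":2},
    {"travel":[0.67,0.12,0],"roll":0,"grip":2},
  ],
)

```text
t: 11.47
eef_pos: [0.524, -0.0493, 0.1075]
ee_rot: [2.349, 2.083, -0.001]
ft_force: [-3.4, -2.5, 9.7]
finger_gap: 0.0225
grip_force: 69.0
```

Request:
send_rows(
  motion=[
    {"travel":[0.68,0.05,0],"roll":0,"grip":2},
    {"travel":[0.68,-0.02,0],"roll":0,"grip":2},
    {"travel":[0.67,-0.1,0],"roll":0,"grip":2},
    {"travel":[0.66,-0.16,0],"roll":0,"grip":2},
    {"travel":[0.64,-0.23,0],"roll":0,"grip":2},
    {"travel":[0.61,-0.3,0],"roll":0,"grip":2},
    {"travel":[0.58,-0.36,0],"roll":0,"grip":2},
    {"travel":[0.54,-0.42,0],"roll":0,"grip":2},
    {"travel":[0.49,-0.47,0],"roll":0,"grip":2},
    {"travel":[0.43,-0.52,0],"roll":0,"grip":2},
  ],
)

```text
t: 12.3
eef_pos: [0.5843, -0.0734, 0.1075]
ee_rot: [2.35, 2.084, 0.004]
ft_force: [-2.0, 12.5, 10.2]
finger_gap: 0.0226
grip_force: 69.0
```

```bash
python3 s.py
```

```text
12.3 [ 0.5843 -0.0734  0.1075] 0.022582289041230406 ang 2.365 r 0.0650 f rad 6.1 tan -11.2 z 10.2
```

Request:
send_rows(
  motion=[
    {"travel":[0.39,-0.56,0],"roll":0,"grip":2},
    {"travel":[0.32,-0.6,0],"roll":0,"grip":2},
    {"travel":[0.25,-0.63,0],"roll":0,"grip":2},
    {"travel":[0.19,-0.66,0],"roll":0,"grip":2},
    {"travel":[0.12,-0.67,0],"roll":0,"grip":2},
    {"travel":[0.05,-0.68,0],"roll":0,"grip":2},
    {"travel":[-0.02,-0.68,0],"roll":0,"grip":2},
    {"travel":[-0.1,-0.67,0],"roll":0,"grip":2},
    {"travel":[-0.16,-0.66,0],"roll":0,"grip":2},
    {"travel":[-0.23,-0.64,0],"roll":0,"grip":2},
  ],
)

```text
t: 13.13
eef_pos: [0.5938, -0.1377, 0.1076]
ee_rot: [2.347, 2.083, 0.008]
ft_force: [8.3, 5.8, 5.2]
finger_gap: 0.0226
grip_force: 68.8
```

Request:
send_rows(
  motion=[
    {"travel":[-0.3,-0.61,0],"roll":0,"grip":2},
    {"travel":[-0.36,-0.58,0],"roll":0,"grip":2},
    {"travel":[-0.42,-0.54,0],"roll":0,"grip":2},
    {"travel":[-0.47,-0.49,0],"roll":0,"grip":2},
    {"travel":[-0.52,-0.43,0],"roll":0,"grip":2},
    {"travel":[-0.56,-0.39,0],"roll":0,"grip":2},
    {"travel":[-0.6,-0.32,0],"roll":0,"grip":2},
    {"travel":[-0.63,-0.25,0],"roll":0,"grip":2},
  ],
)

```text
t: 13.8
eef_pos: [0.5539, -0.1755, 0.1076]
ee_rot: [2.348, 2.082, 0.003]
ft_force: [3.8, 1.1, 6.3]
finger_gap: 0.0226
grip_force: 68.8
```

```bash
python3 s.py; python3 -c "
from gen import *
gen(10.542,[.05]*42)"
```

```text
13.8 [ 0.5539 -0.1755  0.1076] 0.02264046776735837 ang 4.267 r 0.0658 f rad 0.2 tan -3.9 z 6.3
# to 11.04 [[-0.31, -0.1], [-0.32, -0.08], [-0.31, -0.07], [-0.32, -0.05], [-0.33, -0.04], [-0.32, -0.02], [-0.33, 0.0], [-0.32, 0.01], [-0.32, 0.03], [-0.33, 0.05]]
# to 11.54 [[-0.32, 0.06], [-0.31, 0.08], [-0.31, 0.09], [-0.31, 0.11], [-0.3, 0.13], [-0.29, 0.13], [-0.29, 0.16], [-0.28, 0.17], [-0.27, 0.18], [-0.26, 0.19]]
# to 12.04 [[-0.25, 0.21], [-0.24, 0.22], [-0.23, 0.23], [-0.21, 0.24], [-0.21, 0.25], [-0.19, 0.27], [-0.18, 0.27], [-0.16, 0.28], [-0.15, 0.29], [-0.14, 0.29]]
# to 12.54 [[-0.12, 0.3], [-0.1, 0.31], [-0.09, 0.31], [-0.07, 0.32], [-0.06, 0.32], [-0.04, 0.32], [-0.03, 0.33], [-0.01, 0.32], [0.01, 0.33], [0.02, 0.32]]
# to 12.64 [[0.04, 0.32], [0.05, 0.32]]
```

Request:
send_rows(
  motion=[
    {"travel":[-0.31,-0.1,0],"roll":0,"grip":2},
    {"travel":[-0.32,-0.08,0],"roll":0,"grip":2},
    {"travel":[-0.31,-0.07,0],"roll":0,"grip":2},
    {"travel":[-0.32,-0.05,0],"roll":0,"grip":2},
    {"travel":[-0.33,-0.04,0],"roll":0,"grip":2},
  ],
)

```text
t: 14.22
eef_pos: [0.5379, -0.1786, 0.1076]
ee_rot: [2.349, 2.082, 0.002]
ft_force: [2.5, 1.5, 7.2]
finger_gap: 0.022
grip_force: 68.9
```

```bash
python3 s.py
```

```text
14.2167 [ 0.5379 -0.1786  0.1076] 0.02197398584485583 ang 4.514 r 0.0657 f rad -1.3 tan -2.6 z 7.2
```

Request:
send_rows(
  motion=[
    {"travel":[-0.32,-0.02,0],"roll":0,"grip":2},
    {"travel":[-0.33,0,0],"roll":0,"grip":2},
    {"travel":[-0.32,0.01,0],"roll":0,"grip":2},
    {"travel":[-0.32,0.03,0],"roll":0,"grip":2},
  ],
)

```text
t: 14.55
eef_pos: [0.5251, -0.1783, 0.1075]
ee_rot: [2.349, 2.082, 0.003]
ft_force: [3.5, 2.5, 6.9]
finger_gap: 0.023
grip_force: 68.9
```

```bash
python3 s.py
```

```text
14.55 [ 0.5251 -0.1783  0.1075] 0.023046825431665138 ang 4.711 r 0.0656 f rad -2.9 tan -3.2 z 6.9
```

Request:
send_rows(
  motion=[
    {"travel":[-0.33,0.05,0],"roll":0,"grip":2},
    {"travel":[-0.32,0.06,0],"roll":0,"grip":2},
    {"travel":[-0.31,0.08,0],"roll":0,"grip":2},
    {"travel":[-0.31,0.09,0],"roll":0,"grip":2},
  ],
)

```text
t: 14.88
eef_pos: [0.5125, -0.1754, 0.1075]
ee_rot: [2.349, 2.082, 0.003]
ft_force: [4.7, 1.0, 6.9]
finger_gap: 0.0227
grip_force: 68.9
```

```bash
python3 s.py
```

```text
14.8833 [ 0.5125 -0.1754  0.1075] 0.02273521730687937 ang 4.908 r 0.0655 f rad -2.4 tan -4.1 z 6.9
```

Request:
send_rows(
  motion=[
    {"travel":[-0.31,0.11,0],"roll":0,"grip":2},
    {"travel":[-0.3,0.13,0],"roll":0,"grip":2},
    {"travel":[-0.29,0.13,0],"roll":0,"grip":2},
    {"travel":[-0.29,0.16,0],"roll":0,"grip":2},
  ],
)

```text
t: 15.22
eef_pos: [0.5008, -0.1701, 0.1076]
ee_rot: [2.348, 2.082, 0.003]
ft_force: [4.5, 2.6, 6.2]
finger_gap: 0.0224
grip_force: 68.9
```

```bash
python3 s.py
```

```text
15.2167 [ 0.5008 -0.1701  0.1076] 0.022419322198992352 ang 5.104 r 0.0654 f rad -4.5 tan -2.6 z 6.2
```

Not home yet (crank about 11.39).

Request:
send_rows(
  motion=[
    {"travel":[-0.28,0.17,0],"roll":0,"grip":2},
    {"travel":[-0.27,0.18,0],"roll":0,"grip":2},
    {"travel":[-0.26,0.19,0],"roll":0,"grip":2},
    {"travel":[-0.25,0.21,0],"roll":0,"grip":2},
  ],
)

```text
t: 15.55
eef_pos: [0.4904, -0.1627, 0.1076]
ee_rot: [2.348, 2.081, 0.004]
ft_force: [5.6, 1.9, 5.9]
finger_gap: 0.0228
grip_force: 68.8
```

```bash
python3 s.py
```

```text
15.55 [ 0.4904 -0.1627  0.1076] 0.02283707189928927 ang 5.301 r 0.0652 f rad -5.1 tan -3.0 z 5.9
```

Request:
send_rows(
  motion=[
    {"travel":[-0.24,0.22,0],"roll":0,"grip":2},
    {"travel":[-0.23,0.23,0],"roll":0,"grip":2},
    {"travel":[-0.21,0.24,0],"roll":0,"grip":2},
    {"travel":[-0.21,0.25,0],"roll":0,"grip":2},
  ],
)

```text
t: 15.88
eef_pos: [0.4817, -0.1534, 0.1076]
ee_rot: [2.348, 2.081, 0.004]
ft_force: [7.9, -0.1, 5.0]
finger_gap: 0.0226
grip_force: 68.8
```

```bash
python3 s.py
```

```text
15.8833 [ 0.4817 -0.1534  0.1076] 0.02264351758913226 ang 5.496 r 0.0651 f rad -6.2 tan -4.9 z 5.0
```

Request:
send_rows(
  motion=[
    {"travel":[-0.19,0.27,0],"roll":0,"grip":2},
    {"travel":[-0.18,0.27,0],"roll":0,"grip":2},
  ],
)

```text
t: 16.05
eef_pos: [0.4784, -0.1486, 0.1076]
ee_rot: [2.346, 2.08, 0.004]
ft_force: [8.4, -2.6, 3.0]
finger_gap: 0.0227
grip_force: 68.7
```

```bash
python3 s.py
```

```text
16.05 [ 0.4784 -0.1486  0.1076] 0.022703697073851073 ang 5.585 r 0.0650 f rad -5.7 tan -6.7 z 3.0
```

Request:
send_rows(
  motion=[
    {"travel":[-0.16,0.28,0],"roll":0,"grip":2},
    {"travel":[0,0,0],"roll":0,"grip":2},
    {"travel":[0,0,0],"roll":0,"grip":2},
  ],
)

```text
t: 16.3
eef_pos: [0.4767, -0.1457, 0.1076]
ee_rot: [2.347, 2.08, 0.003]
ft_force: [7.2, -1.7, 3.9]
finger_gap: 0.0224
grip_force: 68.7
```

```bash
python3 s.py
```

```text
16.3 [ 0.4767 -0.1457  0.1076] 0.02240712842002337 ang 5.637 r 0.0649 f rad -5.4 tan -5.1 z 3.9
```

Request:
send_rows(
  motion=[
    {"travel":[-0.15,0.25,0],"roll":0,"grip":2},
    {"travel":[0,0,0],"roll":0,"grip":2},
  ],
)

```text
t: 16.47
eef_pos: [0.4755, -0.1436, 0.1076]
ee_rot: [2.346, 2.079, 0.004]
ft_force: [8.5, -2.6, 3.6]
finger_gap: 0.0225
grip_force: 68.6
```

```bash
python3 s.py
```

```text
16.4667 [ 0.4755 -0.1436  0.1076] 0.022537290208388634 ang 5.674 r 0.0649 f rad -6.3 tan -6.2 z 3.6
```

Request:
send_rows(
  motion=[
    {"travel":[0.06,-0.1,0],"roll":0,"grip":2},
    {"travel":[0.06,-0.1,0],"roll":0,"grip":2},
    {"travel":[0,0,0],"roll":0,"grip":2},
  ],
)

```text
t: 16.72
eef_pos: [0.4763, -0.1451, 0.1075]
ee_rot: [2.348, 2.081, 0.004]
ft_force: [5.7, -0.3, 5.3]
finger_gap: 0.0225
grip_force: 68.8
```

```bash
python3 s.py
```

```text
16.7167 [ 0.4763 -0.1451  0.1075] 0.022493835897440913 ang 5.647 r 0.0649 f rad -4.8 tan -3.1 z 5.3
```

Request:
send_rows(
  motion=[
    {"travel":[0.06,-0.1,0],"roll":0,"grip":2},
    {"travel":[0,0,0],"roll":0,"grip":2},
  ],
)

```text
t: 16.88
eef_pos: [0.4768, -0.146, 0.1075]
ee_rot: [2.348, 2.081, 0.004]
ft_force: [6.3, 0.2, 6.1]
finger_gap: 0.0227
grip_force: 68.8
```

```bash
python3 s.py
```

```text
16.8833 [ 0.4768 -0.146   0.1075] 0.02271698578883969 ang 5.632 r 0.0649 f rad -5.5 tan -3.0 z 6.1
```

Request:
send_rows(
  motion=[
    {"travel":[0.06,-0.1,0],"roll":0,"grip":2},
    {"travel":[0,0,0],"roll":0,"grip":2},
    {"travel":[0,0,0],"roll":0,"grip":2.6},
    {"travel":[0,0,0],"roll":0,"grip":3.2},
    {"travel":[0,0,0],"roll":0,"grip":4},
    {"travel":[0,0,0],"roll":0,"grip":5},
    {"travel":[0,0,0],"roll":0,"grip":6},
    {"travel":[0,0,1],"roll":0,"grip":6},
    {"travel":[0,0,3],"roll":0,"grip":6},
    {"travel":[0,0,4],"roll":0,"grip":6},
  ],
)

```text
t: 17.72
eef_pos: [0.4745, -0.1456, 0.185]
ee_rot: [-2.346, -2.08, 0.003]
ft_force: [-0.0, -1.3, 0.5]
finger_gap: 0.0601
grip_force: 0.0
```

Request:
send_rows(
  motion=[
    {"travel":[-1,1,4],"roll":0,"grip":6},
    {"travel":[-3,1,1],"roll":0,"grip":6},
    {"travel":[-3,1,0],"roll":0,"grip":6},
    {"travel":[-3,1,0],"roll":0,"grip":6},
    {"travel":[0,0,0],"roll":0,"grip":6},
    {"travel":[0,0,0],"roll":0,"grip":6},
  ],
)

```text
t: 18.22
eef_pos: [0.3752, -0.1061, 0.236]
ee_rot: [2.351, 2.083, 0.0]
ft_force: [0.0, 0.1, 0.4]
finger_gap: 0.06
grip_force: 0.0
```

Run:
```python
from h import *
from k import ang
from rig import readout,optics
o=readout.get_obs();print(o['t'],o['eef_pos'],o['ft_force'])
p,d=optics.camera("top");np.savez("top2.npz",p=p,d=d,**optics.get_calibration("top"))
z=load("top2");P=cloud(z)
cv2.imwrite("pics/top2.png",cv2.resize(p[110:250,130:370,::-1],None,fx=3.3,fy=3.3,interpolation=cv2.INTER_CUBIC))
k=(P[...,2]>.13)&(P[...,2]<.155)&(P[...,0]>.44)&(P[...,0]<.6)&(P[...,1]<-.08)&(P[...,1]>-.2);q=onplane(z,np.argwhere(k)[:,::-1].mean(0),.146)[0];print('knob',k.sum(),q,ang(q))
hsv=cv2.cvtColor(p,cv2.COLOR_RGB2HSV);g=cv2.inRange(hsv,(40,80,30),(90,255,255));g[:,:190]=0;g[:,330:]=0;g[:,:][190:]=0
vu=np.argwhere(g)[:,::-1];R=cv2.minAreaRect(onplane(z,vu,.083)[:,:2].astype(np.float32));b=cv2.boxPoints(R)-[.6588,.0127];print(len(vu),R,'lathe y',b@[.1197,.9928],'x',b@[.9928,-.1197])
```

```text
18.2167 [ 0.37522048 -0.10612226  0.23595395] [0.02100155 0.13086294 0.43550106]
knob 82 [ 0.47901631 -0.14836342  0.146     ] (np.float64(-0.7003276606905878), np.float64(0.06431325064420382))
284 ((0.6646966934204102, 0.07740388810634613), (0.07365517318248749, 0.026907507330179214), 82.52217864990234) lathe y [0.02826026 0.0279771  0.10162745 0.1019106 ] x [-0.01573123  0.01117453  0.01194959 -0.01495617]
```

View pics/top2.png

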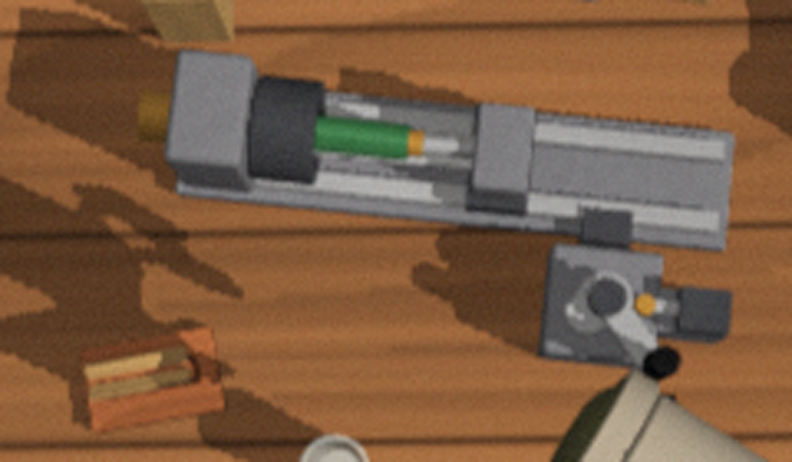

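The top view shows the tailstock nose (zoom 415,142) touching the blank. The blank runs into the chuck at (320,135), in line with the trough, and its rear end is at lathe y of about 28 mm, which matches the nose. While I backed the hand off, the crank was still pushing back at about 3 N, so the nip is holding. The hand is clear, so I'm handing in.

```bash
python3 -c "
from rig import r
print(r.sign_off())"
```

```text
the job is handed in; nothing more can be done
None
```

I laid the blank in the trough, cranked it over both heavy points into the chuck until it met the stop, nipped it up and let go, then handed the job in at about 18 s; the hand-in gave no verdict, and the remaining squeeze was judged from knob forces and crank angle, not measured.

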